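# Index the magnifier arm over the circuit board

### The job

The magnifier on its swing arm is locked at the middle hole; bring it over the circuit board that waits in the nest on one side. Hook a fingertip through the pull ring, gently lift the spring pin out of its hole, swing the arm one hole towards the circuit board, let the pin drop fully home in that hole and take the finger out of the ring. Never force or squeeze the ring hard, and leave the board, the fan, the jar and the heat sink where they are.

Things in the scene. Friction and masses are not known exactly. Their poses are not given: they have to be found in the camera images.
- fixture: fixed aluminium base plate 500 x 400 x 10 mm; origin on the arm's pivot axis at table height, +x along the plate's long middle line towards the nests, z up. It reaches 60 mm behind the pivot, 440 ahead, 200 to each side. The index plate (top 34 mm up) has five holes on a 180 mm radius at 0, +-0.35, +-0.70 rad. Nests (96 mm square, 18 mm high): 380 mm from the pivot at +-0.35 rad
- swing_arm (a joint): angle of the arm from the fixture's +x, rad, positive counter-clockwise seen from above; 0 = middle hole (start). With the pin out it turns easily (0.06 N m friction) and stays where it is left. White bar 24 mm wide, top 58 mm above the table, running from the pivot (cap up to 72 mm) to the lens
- pin (a joint): lift of the spring pin, m: 0 = home in a hole, 0.012 and more = clear, 0.025 = upper stop. Pushed down with 5 N at 0, 8 N at 0.025, plus 0.6 N weight. Let go between holes it rides on the index plate at 0.012 and drops into the next hole it is slid over. Pin 10 mm thick, round tip; 1.5 mm play in the hole each way
- ring_center (a point): centre of the steel pull ring's opening, 117 mm above the table with the pin home; rises with the pin. Ring fixed upright on the pin, 180 mm from the pivot: 56 mm inside diameter, 6 mm round bar. x = axis of the opening, along the arm away from the pivot; y level, in the ring's plane; z up. Below it the barrel, 24 mm across, top 82 mm above the table
- lens_center (a point): centre of the round magnifier lens (98 mm across its black frame, 10 mm thick) at the arm's far end, 380 mm from the pivot, 52 mm above the table
- circuit_board: loose black circuit board, 74 mm square, 16 mm high with its parts, lying in one of the two nests (either side). Origin at the centre of its underside
- fan: loose round ducted fan, 76 mm across, 20 mm high, in the other nest. Origin at the centre of its underside
- jar: loose small jar, 44 mm across, 55 mm high, on the base plate beside the pivot. Origin at the centre of its underside
- heat_sink: loose finned aluminium heat sink, 40 x 40 mm, 28 mm high, on the base plate on the other side of the pivot. Origin at the centre of its underside
Things that resemble listed ones, but are neither listed nor needed, are in the scene too. What is shaped like the circuit_board but red or turquoise is not meant.

How it is judged:
By the outcome, as a careful person would: the job done as asked, in the order asked, and still so for the second after the job is handed in, with the robot touching nothing.
It also fails if it takes over 48 s, if anything falls off the work surface, if the arm or the gripper's body presses on something with over 40 N, if the wrist force passes 120 N, or if a joint passes its speed limit or range.

### The arm

A 6-joint arm with a two-finger parallel gripper is mounted at the origin on the work surface. World frame = base frame: x ahead of the robot, y to its left, z up, the work surface at z = 0. Lengths are in m, angles in rad, forces in N, time in s.
With the tool pointing down it reaches from about 0.375 to 0.9 m from the base axis. Payload 3.1 kg.
Tool frame: the origin (TCP) lies at the very end of the fingers, on their centre line; the grasp point (between the pads) lies 19 mm behind it; z points along the fingers, y is the line along which they close (so a half turn about z gives the same grasp; the last joint's range is limited). The gripper opens to 87 mm and grips with 3 to 60 N. Pads are 19 mm wide; open, the fingers measure 117 mm over their backs; the gripper's body (75 mm by 190 mm) begins 51 mm behind the grasp point.
Start: joints at [1.04, 0.527, 1.433, -0, 1.181, -0.178], TCP at [0.215, 0.587, 0.223] pointing down, gripper open.
Joint ranges: [-3.08, 3.08], [-0.75, 2.2], [0.22, 2.44], [-1.43, 4.57], [0, 2.65], [-2.85, 2.85]. Speed limits (rad/s): [2.79, 2.79, 3.14, 3.14, 3.14, 3.14].

### API

Orientations are given as a unit quaternion [x, y, z, w].
In Python, from rig import robot gives the robot as it stands. The module is installed in compiled form; this text tells all that it offers.
- The arm moves only by the tool servo_tool, never from a script. Its argument "rows" is one flat list of numbers, 5 for each row, row after row: the closure, from -1 (fully open) to 1 (shut), so that 0 is half open, then the shift along the tool's x, y, z in m, then the turn about the tool's z in degrees. A call has 1 to 5 rows; each row shifts and turns the commanded pose from where the row before left it, along the tool's axes as they then stand; what a row does not reach is not made up. A row lasts 1/12 s, in which the tool goes at most 41.7 mm and 7.16 degrees, less where a joint would pass 70% of its speed; a pose out of reach is approached as far as the arm can. A call with a gripper value outside its range is refused whole. The fingers move at their own pace and stop on an object; "newtons" is the grip in N (left out, the last holds). Time passes only in rows, so rows that do not move let the fingers close. It gives the time, the measured TCP pose, the force, the opening and the grip force at its end, in the units of the state.
- robot.get_obs(): the state, without advancing time (a new reading comes with each control period).
- robot.camera(name): name is "scene" or "side" or "wrist"; returns a dict with "pixels" (384x512x3 uint8, red, green, blue), "intrinsics" (3x3 intrinsics, pixels), "rvec" (rotation vector, rad) and "tvec" (3), from world to camera coordinates, as OpenCV has them; the wrist camera has in their place "mount" (4x4, takes a point from camera to tool coordinates, whose origin is the TCP and whose axes are the flange's). Camera axes: x right, y down, z forward; pixel columns grow to the right and rows downward; lengths in m; the calibration is good to about 2 mm. A picture is of the moment at which its call begins: read the wrist's pose just before it. There is no depth.
- robot.hand_in(): hands the job in; it is judged then, once.
Trained networks look in a picture, given as the dict that the camera call returned (one of the last four; its "shot" number tells which), for a name from the list of things; names that differ only in an ending like _2 or _b are one class to them, and where a whole thing is asked for, a point or a joint stands for the part that bears it (a point fixed in the world has none). Each returns a list of dicts, best first, with "score" (0 to 1); they miss things now and then, are a little off and sometimes report something else, mostly with a low value. They report only what shows in the picture. A call takes as long as a camera call. They do not tell look-alikes from the thing itself.
- robot.spot_in(picture, query): "at" ([x, y, z] in m, in world coordinates, good to about 4 mm: the middle of the surface that is visible of it).
- robot.outline_of(picture, query): "region" (384x512 bool, what is visible of it).
- robot.place_of(picture, query): "at" ([x, y, z] in m, in world coordinates, good to about 4 mm: a listed point, or the origin of a listed thing).
The state is a dict: "time": time; "q": joint angles; "joint_velocities": joint speeds; "joint_torque": joint torques, N m; "position": TCP position; "tool_rot": TCP orientation; "ft_force": force on the tool from outside, world axes, zero at the start; "moment": the same for the moment, N m; "grip_width": finger opening in m; "grip_force": force on a finger pad.
Only numpy, scipy, OpenCV 4.12 (cv2) and the standard library are available. Lean on these libraries where they do the work, as an engineer would, in place of code of your own. Each camera call takes 0.05 s, during which the arm holds its last target. There are 200 camera calls.

## Working session

There is one attempt and no reset: what is moved stays moved. The work goes in short steps, Python scripts to look and compute and a tool call to move; the robot and the scene stay as the last step left them, time stands still between calls to the robot, and variables do not carry over. Pictures are saved under pics/ and viewed, at most 10 in all, crops included, and the job is handed in when it is done.

Besides the shell and the picture viewer there is one more tool, called after "Call:" in YAML: its name, and indented under it one key for each argument. servo_tool: Moves the arm, as the interface text tells. Its arguments: {"type":"object","properties":{"rows":{"type":"array","items":{"type":"number"}},"newtons":{"type":"number"}},"required":["rows"]}

```bash
mkdir -p pics; cat > h.py <<'E'
from rig import robot
import cv2, numpy as np
def shot(cam,name):
    p=robot.camera(cam); cv2.imwrite(f'pics/{name}.png',cv2.cvtColor(p['pixels'],cv2.COLOR_RGB2BGR)); return p
def r(a): return np.round(np.array(a,float),4).tolist()
E
python3 - <<'E'
from h import *
o=robot.get_obs(); print({k:r(o[k]) for k in o})
for c in ['scene','side']:
    p=shot(c,c+'0')
    print(c,r(cv2.Rodrigues(p['rvec'])[0]),r(p['tvec']),r(p['intrinsics']))
    for q in ['fixture','ring_center','lens_center','circuit_board','fan','jar','heat_sink']:
        print(q,[(round(d['score'],2),r(d['at'])) for d in robot.place_of(p,q)])
E
python3 -c "
import cv2,numpy as np
a=cv2.imread('pics/scene0.png');b=cv2.imread('pics/side0.png')
cv2.imwrite('pics/c0.png',cv2.resize(np.vstack([a,b]),(400,600)))"
```

```text
{'time': 0.0, 'q': [1.0405, 0.5285, 1.4339, -0.0, 1.1814, -0.1785], 'joint_velocities': [0.0011, -0.0003, 0.0005, 0.0001, -0.0001, 0.0012], 'joint_torque': [-0.0006, -44.0033, -17.6595, 0.0631, 0.0583, -0.0002], 'position': [0.215, 0.5861, 0.2216], 'tool_rot': [0.175, 0.9846, -0.001, -0.0004], 'ft_force': [0.0805, -0.4897, 0.5083], 'moment': [0.0123, 0.0148, 0.0078], 'grip_force': 0.0, 'grip_width': 0.087}
scene [[-0.4811, 0.8767, 0.0065], [0.6522, 0.3628, -0.6656], [-0.5858, -0.316, -0.7463]] [0.2934, -0.2584, 1.724] [[483.3025, 0.0, 247.9105], [0.0, 483.3025, 189.5061], [0.0, 0.0, 1.0]]
fixture [(0.62, [0.5704, 0.1887, -0.005]), (0.46, [0.4443, -0.1724, 0.0213])]
ring_center [(0.67, [0.574, 0.0032, 0.1163])]
lens_center [(0.91, [0.572, -0.1934, 0.0534])]
circuit_board [(0.95, [0.6316, -0.3791, 0.0018]), (0.76, [0.4725, -0.3452, 0.0007]), (0.72, [0.296, -0.2634, 0.0012]), (0.69, [0.4434, -0.1731, 0.0192])]
fan [(0.97, [0.704, -0.1678, 0.0177])]
jar [(0.68, [0.4118, 0.1885, 0.0108])]
heat_sink [(0.65, [0.7319, 0.1922, 0.0095])]
side [[0.7051, -0.7091, 0.0032], [-0.502, -0.5024, -0.704], [0.5008, 0.4948, -0.7101]] [-0.418, 0.3314, 0.8687] [[479.5671, 0.0, 256.4522], [0.0, 479.5671, 198.3683], [0.0, 0.0, 1.0]]
fixture [(0.86, [0.5725, 0.186, 0.0046])]
ring_center [(0.52, [0.5747, 0.0049, 0.1149])]
lens_center [(0.8, [0.5718, -0.1945, 0.0544])]
circuit_board [(0.96, [0.4719, -0.3431, -0.0032]), (0.66, [0.2884, -0.2639, -0.0001]), (0.56, [0.6359, -0.3785, 0.0025]), (0.55, [0.4403, -0.1774, 0.019])]
fan [(0.59, [0.7063, -0.1724, 0.0186])]
jar [(0.63, [0.4121, 0.1938, 0.0116])]
heat_sink [(0.79, [0.7284, 0.1979, 0.0155])]
```

View pics/scene0.png

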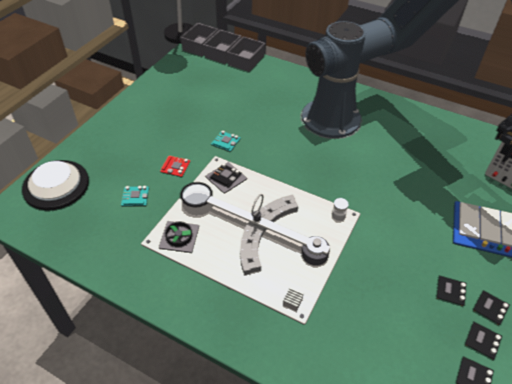

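View pics/side0.png

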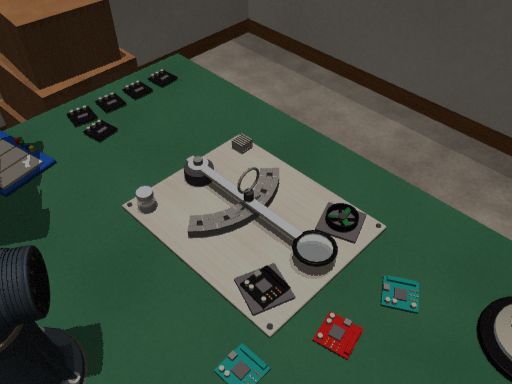

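The overview shows the ring at about (258,207) in the scene view and the lens at (197,195). The black board sits in the nest at (226,176) and the fan at (178,234). The networks agree: pivot (0.572, 0.187), arm along world −y, board on the −x side. The target is therefore −0.35 rad, clockwise. I'm moving above the ring.

Call:
servo_tool:
  rows: [-1,0,0,-0.01,-7,-1,0,0,-0.01,-7,-1,0,0,-0.01,-6.2,-1,0,0,0,0,-1,-0.018,-0.029,0,0]

```text
time: 1.22
position: [0.2317, 0.5619, 0.2532]
tool_rot: [-0.001, 1.0, 0.003, 0.0]
ft_force: [0.8, 0.0, -0.1]
grip_width: 0.0868
grip_force: 0.0
```

Call:
servo_tool:
  rows: [-1,-0.018,-0.029,0,0,-1,-0.018,-0.029,0,0,-1,-0.018,-0.029,0,0,-1,-0.018,-0.029,0,0,-1,-0.018,-0.029,0,0]

```text
time: 1.63
position: [0.3238, 0.4113, 0.2522]
tool_rot: [0.001, 1.0, -0.0, -0.0]
ft_force: [1.0, -0.4, -0.5]
grip_width: 0.0872
grip_force: 0.0
```

Call:
servo_tool:
  rows: [-1,-0.018,-0.029,0,0,-1,-0.018,-0.029,0,0,-1,-0.018,-0.029,0,0,-1,-0.018,-0.029,0,0,-1,-0.018,-0.029,0,0]

```text
time: 2.05
position: [0.414, 0.2663, 0.2523]
tool_rot: [0.001, 1.0, 0.0, -0.0]
ft_force: [0.9, 0.5, 0.7]
grip_width: 0.0868
grip_force: 0.0
```

Call:
servo_tool:
  rows: [-1,-0.018,-0.029,0,0,-1,-0.018,-0.029,0,0,-1,-0.018,-0.029,0,0,-1,-0.018,-0.029,0,0,-1,-0.018,-0.029,0,0]

```text
time: 2.47
position: [0.5041, 0.1213, 0.2522]
tool_rot: [0.001, 1.0, 0.0, -0.0]
ft_force: [0.2, 0.1, 0.2]
grip_width: 0.0867
grip_force: 0.0
```

```bash
cat >> h.py <<'E'
def st():
    o=robot.get_obs(); print({k:r(o[k]) for k in ['time','q','position','tool_rot','ft_force','grip_width','grip_force']}); return o
def look(q,cams=('scene','side','wrist'),name=None):
    for c in cams:
        p=shot(c,name+c) if name else robot.camera(c)
        for k in q: print(c,k,[(round(d['score'],2),r(d['at'])) for d in robot.place_of(p,k)[:2]])
E
python3 - <<'E'
from h import *
st(); look(['ring_center','lens_center','fixture'],name='a')
E
```

```text
{'time': 2.4667, 'q': [0.0204, 0.3474, 1.6612, 0.0002, 1.1333, -1.5478], 'position': [0.5041, 0.1213, 0.2522], 'tool_rot': [0.0013, 1.0, 0.0001, -0.0001], 'ft_force': [0.2271, 0.0972, 0.1571], 'grip_width': 0.0867, 'grip_force': 0.0}
scene ring_center [(0.4, [0.5733, 0.0041, 0.1164])]
scene lens_center [(0.74, [0.5738, -0.192, 0.0503])]
scene fixture [(0.97, [0.5706, 0.1861, -0.0015])]
side ring_center [(0.59, [0.5712, 0.0096, 0.1148])]
side lens_center [(0.76, [0.5707, -0.1946, 0.0534])]
side fixture [(0.89, [0.5748, 0.1865, -0.0009])]
wrist ring_center [(0.77, [0.5752, 0.0054, 0.1173])]
wrist lens_center [(0.7, [0.5741, -0.1941, 0.0564])]
wrist fixture [(0.7, [0.5706, 0.1836, -0.0032])]
```

View pics/awrist.png

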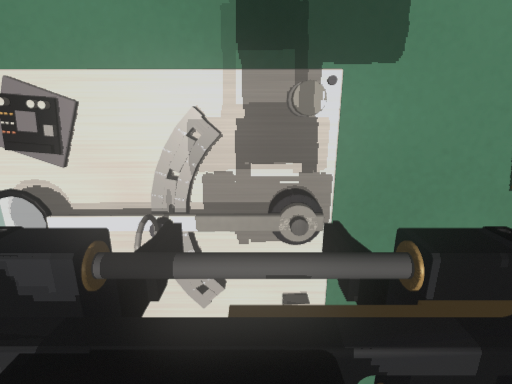

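The wrist view shows the ring at about (147,235), on the arm bar at left, and the pivot cap at (300,225). The measurements agree: ring centre (0.573, 0.006, 0.116). The tool only points down, so I'll straddle the ring's top bar with the fingertips and hold it lightly.

Call:
servo_tool:
  rows: [-1,-0.0175,-0.029,0,0,-1,-0.0175,-0.029,0,0,-1,-0.017,-0.029,0,0,-1,-0.017,-0.0285,0,0,-1,0,0,0,0]

```text
time: 3.48
position: [0.5768, 0.0026, 0.2528]
tool_rot: [0.001, 1.0, -0.002, 0.002]
ft_force: [0.4, -0.1, 0.2]
grip_width: 0.0871
grip_force: 0.0
```

Call:
servo_tool:
  rows: [-1,0,0,0.025,0,-1,0,0,0.025,0,-1,0,0,0.02,0,-1,0,0,0,0]

```text
time: 3.82
position: [0.5694, 0.0085, 0.1786]
tool_rot: [-0.0, 1.0, 0.001, -0.004]
ft_force: [0.0, 0.2, -0.5]
grip_width: 0.0869
grip_force: 0.0
```

```bash
python3 - <<'E'
from h import *
st(); look(['ring_center'],name='b')
a=cv2.imread('pics/bside.png')[120:260,170:350]; b=cv2.imread('pics/bwrist.png')
cv2.imwrite('pics/bc.png',np.hstack([cv2.resize(a,(390,303)),cv2.resize(b,(404,303))]))
E
```

```text
{'time': 3.8167, 'q': [-0.1813, 0.5117, 1.612, 0.0001, 1.027, -1.753], 'position': [0.5694, 0.0085, 0.1786], 'tool_rot': [-0.0004, 1.0, 0.0009, -0.0045], 'ft_force': [0.0489, 0.1694, -0.4944], 'grip_width': 0.0869, 'grip_force': 0.0}
scene ring_center [(0.41, [0.5774, 0.0037, 0.1176]), (0.28, [0.5724, -0.1984, 0.0502])]
side ring_center [(0.44, [0.5764, 0.0069, 0.1157])]
wrist ring_center [(0.89, [0.5727, 0.0023, 0.1159])]
```

View pics/bc.png

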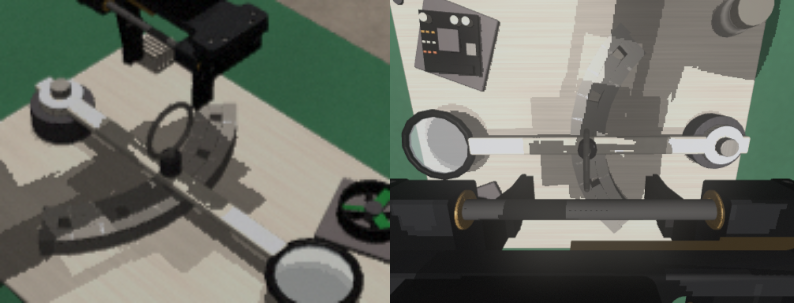

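The ring stands between the open fingers: side crop at (172,128), wrist crop at (587,165). I'm descending the rest of the way and letting the arm settle.

Call:
servo_tool:
  rows: [-1,0,0,0.015,0,-1,0,0,0.015,0,-1,0,0,0.015,0,-1,0,0,0.003,0,-1,0,0,0,0]

```text
time: 4.53
position: [0.5726, 0.0076, 0.1345]
tool_rot: [-0.0, 1.0, 0.0, -0.0]
ft_force: [0.3, 0.6, 0.6]
grip_width: 0.0866
grip_force: 0.0
```

Call:
servo_tool:
  rows: [-0.5,0,0,0,0,0,0,0,0,0,0.3,0,0,0,0,0.5,0,0,0,0,0.5,0,0,0,0]
  newtons: 4

```text
time: 4.95
position: [0.5731, 0.0074, 0.1351]
tool_rot: [-0.0, 1.0, -0.0, 0.001]
ft_force: [-0.5, 0.1, 0.0]
grip_width: 0.0616
grip_force: 0.0
```

```bash
python3 - <<'E'
from h import *
st(); look(['ring_center'],name='c')
a=cv2.imread('pics/cside.png')[120:260,170:350]; b=cv2.imread('pics/cwrist.png')
cv2.imwrite('pics/cc.png',np.hstack([cv2.resize(a,(390,303)),cv2.resize(b,(404,303))]))
E
```

```text
{'time': 4.95, 'q': [-0.1819, 0.5731, 1.6466, -0.0001, 0.9207, -1.7535], 'position': [0.5731, 0.0074, 0.1351], 'tool_rot': [-0.0004, 1.0, -0.0001, 0.0006], 'ft_force': [-0.4968, 0.1312, 0.0134], 'grip_width': 0.0616, 'grip_force': 0.0}
scene ring_center [(0.59, [0.577, 0.0036, 0.1161])]
side ring_center [(0.6, [0.5706, 0.0057, 0.1172])]
wrist ring_center []
```

View pics/cc.png

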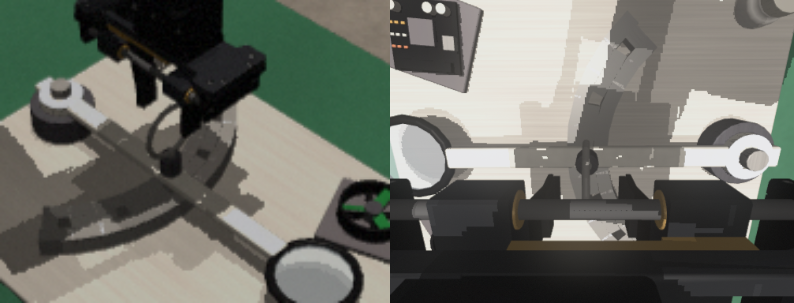

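The fingers straddle the ring's top, and in the wrist crop the ring (586,175) sits slightly left of the finger middle (590). I'm shifting −2 mm in y and 4 mm down, then closing gently.

Call:
servo_tool:
  rows: [0.5,0,-0.002,0.004,0,0.6,0,0,0,0,0.7,0,0,0,0,0.75,0,0,0,0,0.75,0,0,0,0]
  newtons: 4

```text
time: 5.67
position: [0.5728, 0.0055, 0.1305]
tool_rot: [-0.0, 1.0, 0.0, -0.0]
ft_force: [-0.6, 0.2, -0.6]
grip_width: 0.0122
grip_force: 0.0
```

Call:
servo_tool:
  rows: [0.75,0,0,0,0,0.75,0,0,0,0,0.75,0,0,0,0,0.8,0,0,0,0,0.8,0,0,0,0]

```text
time: 6.08
position: [0.5728, 0.0055, 0.1306]
tool_rot: [-0.0, 1.0, 0.0, 0.0]
ft_force: [-0.3, 0.6, 0.0]
grip_width: 0.0096
grip_force: 0.0
```

Call:
servo_tool:
  rows: [0.9,0,0,0,0,0.9,0,0,0,0,0.9,0,0,0,0]

```text
time: 6.33
position: [0.5728, 0.005, 0.1306]
tool_rot: [-0.001, 1.0, -0.0, 0.0]
ft_force: [0.7, -2.1, -0.8]
grip_width: 0.0059
grip_force: 4.0
```

Gripped on the 6 mm bar at 4 N, with a small side force. I'm raising the grip to 9 N and lifting a little at a time.

Call:
servo_tool:
  rows: [1,0,-0.001,0,0,1,0,0,0,0,1,0,0,-0.002,0,1,0,0,-0.002,0,1,0,0,0,0]
  newtons: 9

```text
time: 6.75
position: [0.5719, 0.0048, 0.134]
tool_rot: [-0.0, 1.0, 0.0, -0.001]
ft_force: [-0.1, -0.0, -6.8]
grip_width: 0.0056
grip_force: 9.0
```

Call:
servo_tool:
  rows: [1,0,0,-0.003,0,1,0,0,-0.003,0,1,0,0,-0.003,0,1,0,0,-0.003,0,1,0,0,0,0]

```text
time: 7.17
position: [0.5727, 0.0048, 0.147]
tool_rot: [-0.0, 1.0, 0.0, 0.0]
ft_force: [0.1, 1.5, -6.5]
grip_width: 0.0053
grip_force: 9.0
```

```bash
python3 - <<'E'
from h import *
st(); look(['ring_center'],name='d')
E
```

```text
{'time': 7.1667, 'q': [-0.1869, 0.5559, 1.6379, 0.0005, 0.9476, -1.7587], 'position': [0.5727, 0.0048, 0.147], 'tool_rot': [-0.0003, 1.0, 0.0002, 0.0001], 'ft_force': [0.1247, 1.5086, -6.4701], 'grip_width': 0.0053, 'grip_force': 8.9989}
scene ring_center [(0.4, [0.5747, 0.0034, 0.133])]
side ring_center [(0.7, [0.5722, 0.0078, 0.1361])]
wrist ring_center [(0.66, [0.5783, 0.003, 0.1338]), (0.28, [0.4454, -0.1679, 0.0201])]
```

The ring follows: its measured height of about 0.134 m means the pin is up about 17 mm, so it is clear. I'm raising the grip slightly and swinging clockwise along the arc.

Call:
servo_tool:
  rows: [1,0,0,-0.001,0,1,0.00785,0.00017,0,2.5,1,0.00785,0.00017,0,2.5,1,0.00785,0.00017,0,2.5,1,0,0,0,0]
  newtons: 12

```text
time: 7.88
position: [0.5469, 0.0064, 0.1472]
tool_rot: [0.065, 0.998, 0.0, -0.002]
ft_force: [-1.0, 1.5, -7.2]
grip_width: 0.0053
grip_force: 12.0
```

```bash
python3 - <<'E'
from h import *
st(); look(['ring_center','lens_center'],name='e')
E
```

```text
{'time': 7.8833, 'q': [-0.1925, 0.5278, 1.6996, -0.0002, 0.9181, -1.6323], 'position': [0.5469, 0.0064, 0.1472], 'tool_rot': [0.0653, 0.9979, 0.0002, -0.002], 'ft_force': [-1.0076, 1.5497, -7.1669], 'grip_width': 0.0053, 'grip_force': 12.0067}
scene ring_center [(0.5, [0.5489, 0.003, 0.1319])]
scene lens_center [(0.9, [0.5188, -0.1913, 0.0502])]
side ring_center [(0.72, [0.5459, 0.0101, 0.1366])]
side lens_center [(0.82, [0.5266, -0.1924, 0.0539])]
wrist ring_center [(0.59, [0.5517, 0.0033, 0.1356]), (0.46, [0.411, 0.191, 0.0122])]
wrist lens_center [(0.88, [0.5261, -0.1912, 0.052])]
```

Call:
servo_tool:
  rows: [1,0.00785,0.00017,0,2.5,1,0.00785,0.00017,0,2.5,1,0.00785,0.00017,0,2.5,1,0.00785,0.00017,0,2.5,1,0,0,0,0]

```text
time: 8.75
position: [0.5167, 0.0133, 0.1474]
tool_rot: [0.152, 0.988, 0.0, -0.001]
ft_force: [-1.0, 2.2, -7.6]
grip_width: 0.0059
grip_force: 12.0
```

Call:
servo_tool:
  rows: [1,0.0077,0.0002,0,2.5,1,0,0,0,0,1,0,0,0,0,1,0,0,0,0]

```text
time: 9.08
position: [0.5121, 0.0149, 0.1477]
tool_rot: [0.173, 0.985, -0.0, 0.0]
ft_force: [-0.4, 1.7, -6.9]
grip_width: 0.0053
grip_force: 12.0
```

```bash
python3 - <<'E'
from h import *
st(); look(['ring_center','lens_center','circuit_board'],name='f')
E
```

```text
{'time': 9.0833, 'q': [-0.1891, 0.4873, 1.788, -0.0005, 0.8653, -1.4127], 'position': [0.5121, 0.0149, 0.1477], 'tool_rot': [0.1726, 0.985, -0.0002, 0.0005], 'ft_force': [-0.3716, 1.6999, -6.885], 'grip_width': 0.0053, 'grip_force': 12.0008}
scene ring_center [(0.51, [0.5124, 0.0129, 0.1328])]
scene lens_center [(0.88, [0.4432, -0.1728, 0.0517])]
scene circuit_board [(0.96, [0.4726, -0.3447, 0.001]), (0.88, [0.2949, -0.263, 0.0011])]
side ring_center [(0.42, [0.5089, 0.016, 0.1345])]
side lens_center [(0.92, [0.4426, -0.1738, 0.0553])]
side circuit_board [(0.91, [0.6349, -0.3795, 0.0015]), (0.88, [0.4695, -0.343, -0.0015])]
wrist ring_center [(0.94, [0.5144, 0.0099, 0.1331])]
wrist lens_center [(0.74, [0.4464, -0.1699, 0.0565])]
wrist circuit_board []
```

Lens at about (0.444, −0.172), matching −0.345 rad, so roughly 1 mm remains. I'm moving that far and lowering the pin while watching the force.

Call:
servo_tool:
  rows: [1,0.001,0,0,0.1,1,0,0,0.002,0,1,0,0,0.002,0,1,0,0,0.002,0,1,0,0,0,0]

```text
time: 10.1
position: [0.5102, 0.0156, 0.1412]
tool_rot: [0.174, 0.985, 0.0, -0.0]
ft_force: [1.0, 0.3, -7.2]
grip_width: 0.0053
grip_force: 12.0
```

Call:
servo_tool:
  rows: [1,0,0,0.002,0,1,0,0,0,0,1,0,0,0,0]

```text
time: 10.35
position: [0.5103, 0.0156, 0.1394]
tool_rot: [0.174, 0.985, -0.0, -0.0]
ft_force: [0.8, 0.6, -6.5]
grip_width: 0.0055
grip_force: 12.0
```

The lift is now about 9 mm and the full spring load is still on the fingers, so the pin is entering the hole. I'm continuing down.

Call:
servo_tool:
  rows: [1,0,0,0.002,0,1,0,0,0.002,0,1,0,0,0.002,0,1,0,0,0,0,1,0,0,0,0]

```text
time: 10.77
position: [0.5104, 0.0156, 0.1335]
tool_rot: [0.174, 0.985, -0.0, -0.0]
ft_force: [-0.9, 0.5, -5.0]
grip_width: 0.0053
grip_force: 12.0
```

Call:
servo_tool:
  rows: [1,0,0,0.0015,0,1,0,0,0.001,0,1,0,0,0,0,1,0,0,0,0]

```text
time: 11.1
position: [0.5105, 0.0156, 0.1311]
tool_rot: [0.174, 0.985, -0.0, 0.0]
ft_force: [0.0, -0.5, -4.9]
grip_width: 0.0053
grip_force: 12.0
```

```bash
python3 - <<'E'
from h import *
st(); look(['ring_center','lens_center'],name='g')
E
```

```text
{'time': 11.1, 'q': [-0.1886, 0.5133, 1.8049, -0.0001, 0.8233, -1.4093], 'position': [0.5105, 0.0156, 0.1311], 'tool_rot': [0.1741, 0.9847, -0.0, 0.0001], 'ft_force': [0.0395, -0.4675, -4.9355], 'grip_width': 0.0053, 'grip_force': 11.9988}
scene ring_center [(0.58, [0.5122, 0.0152, 0.1167])]
scene lens_center [(0.56, [0.4433, -0.1732, 0.0523])]
side ring_center [(0.56, [0.5086, 0.017, 0.1167])]
side lens_center [(0.58, [0.4407, -0.1726, 0.0523])]
wrist ring_center [(0.95, [0.5128, 0.014, 0.1188])]
wrist lens_center [(0.59, [0.4432, -0.1721, 0.0569])]
```

The ring is back at a height of about 0.117 m. I'm unloading the last bit, releasing slowly and withdrawing upward.

Call:
servo_tool:
  rows: [1,0,0,0.0005,0,1,0,0,0.0005,0,0.8,0,0,0,0,0.5,0,0,0,0,0,0,0,0,0]
  newtons: 5

```text
time: 11.97
position: [0.511, 0.0155, 0.1306]
tool_rot: [0.174, 0.985, 0.0, 0.001]
ft_force: [-0.1, -0.5, 0.3]
grip_width: 0.015
grip_force: 0.0
```

Call:
servo_tool:
  rows: [-0.5,0,0,0,0,-0.5,0,0,0,0,-0.5,0,0,0,0,-0.5,0,0,0,0,-0.5,0,0,0,0]

```text
time: 12.38
position: [0.5104, 0.0156, 0.1301]
tool_rot: [0.174, 0.985, 0.0, 0.0]
ft_force: [0.1, -0.2, -0.5]
grip_width: 0.0475
grip_force: 0.0
```

Call:
servo_tool:
  rows: [-0.5,0,0,-0.02,0,-0.5,0,0,-0.03,0,-0.5,0,0,-0.03,0,-0.5,0,0,-0.03,0,-0.5,0,0,0,0]

```text
time: 12.8
position: [0.5142, 0.0151, 0.2457]
tool_rot: [0.174, 0.985, -0.0, 0.006]
ft_force: [0.8, 0.1, 0.3]
grip_width: 0.0646
grip_force: 0.0
```

```bash
python3 - <<'E'
from h import *
st(); look(['ring_center','lens_center','fan','jar','heat_sink','circuit_board'],name='i')
a=cv2.imread('pics/iside.png')[120:330,110:400]; b=cv2.imread('pics/iwrist.png')
cv2.imwrite('pics/ic.png',np.hstack([cv2.resize(a,(414,300)),cv2.resize(b,(380,300))]))
E
```

```text
{'time': 12.8, 'q': [-0.1882, 0.3446, 1.6875, 0.0, 1.0974, -1.4093], 'position': [0.5142, 0.0151, 0.2457], 'tool_rot': [0.174, 0.9847, -0.0001, 0.0061], 'ft_force': [0.7814, 0.1128, 0.2556], 'grip_width': 0.0646, 'grip_force': 0.0}
scene ring_center [(0.41, [0.509, 0.0132, 0.1144])]
scene lens_center [(0.59, [0.442, -0.1737, 0.0509])]
scene fan [(0.66, [0.7043, -0.1702, 0.0194])]
scene jar [(0.5, [0.4085, 0.1896, 0.0094])]
scene heat_sink [(0.88, [0.7329, 0.1941, 0.0103])]
scene circuit_board [(0.81, [0.2923, -0.2636, -0.0004]), (0.8, [0.4695, -0.3455, 0.0037])]
side ring_center [(0.71, [0.5079, 0.0195, 0.1171])]
side lens_center [(0.65, [0.4408, -0.1708, 0.0524]), (0.23, [0.4116, 0.1907, 0.0108])]
side fan [(0.58, [0.7066, -0.1702, 0.0155])]
side jar [(0.63, [0.4113, 0.1902, 0.0087])]
side heat_sink [(0.54, [0.7334, 0.1967, 0.0135]), (0.43, [0.5133, 0.0155, 0.1185])]
side circuit_board [(0.73, [0.6341, -0.381, 0.0013]), (0.69, [0.472, -0.3424, -0.0056])]
wrist ring_center [(0.79, [0.5107, 0.0113, 0.1184])]
wrist lens_center [(0.84, [0.4431, -0.1733, 0.0551])]
wrist fan []
wrist jar [(0.8, [0.4092, 0.1956, 0.0096]), (0.69, [0.4441, -0.1718, 0.0545])]
wrist heat_sink []
wrist circuit_board [(0.61, [0.47, -0.344, -0.0016])]
```

View pics/ic.png

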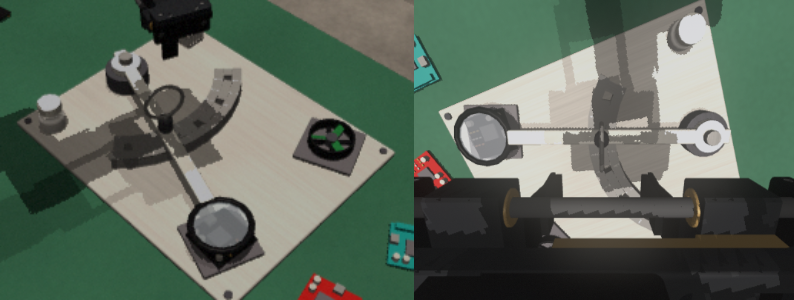

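The lens, at (222,222) in the side crop, now sits over the board's nest. The ring is at home height, around 0.117 m, the gripper is clear, and the fan, jar and heat sink haven't moved. I'm handing in.

Call:
servo_tool:
  rows: [-0.5,0,0,0,0,-0.5,0,0,0,0,-0.5,0,0,0,0]

```text
time: 14.1
position: [0.5104, 0.0156, 0.2401]
tool_rot: [0.174, 0.985, -0.0, -0.0]
ft_force: [0.7, -0.3, 0.2]
grip_width: 0.0655
grip_force: 0.0
```

```bash
python3 -c "
from rig import robot
print(robot.hand_in())"
```

```text
the job is handed in; nothing more can be done
None
```

Handed in at about 14 s, no verdict returned: the magnifier is over the black circuit board at the −0.35 rad hole, ring height shows the pin home, and the gripper is clear; as the tool cannot tilt, I lifted the ring by a light grip (12 N at most) on its top bar instead of hooking a fingertip through it.

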